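Set and lock the length stop of a cutting guide

TASK

Set the cutting guide for the next batch of vegetables: with the fingertips push the grey sliding stop along its rail to the left until it clicks into the notch of the steel index clip, without running past the clip, and then press the round lock pin on top of the stop fully down. Only push and press, never pinch the stop, and leave the onion, garlic, tin and jar where they stand.

Things in the scene. Friction and masses are not known exactly. Their poses are not given: they have to be found in the camera images.
- guide: Fixed aluminium rail, 400 long, 26 wide, top 38 above the worktop, a block 46 high and 40 wide at each end. It lies along this body's y axis, which points roughly to the robot's left; x points away from the robot, z up. Origin: under the rail's middle, on the worktop.
- board: Wooden chopping board, 230 (x) x 340 (y) x 22 high, fixed to the near side of the rail, its origin on the worktop under its centre, 134 mm nearer the robot than the rail's middle line. Axes as the guide's.
- stop (a joint): Position (m) of the grey sliding stop's middle along the guide's y axis, 0 at the rail's middle, growing to the left; range -0.155 to 0.155. It starts to the right of the clip, slides with about 1 N of friction, stays where it is left and cannot leave the rail. Its saddle on the rail is 44 wide (x) x 60 long (y), top 60 mm above the worktop.
- push_point (a point): Where to push the stop: centre of the right-hand face (looking to the guide's -y) of its upright paddle, 67 mm nearer the robot than the rail's middle line, 6 mm to the right of the stop's middle, 50 mm above the worktop. The paddle is 12 thick (y), from 25 to 75 mm above the worktop, and reaches over the board from guide x = -18 to -114 mm.
- stop_index (a point): The middle of the stop, under its saddle on the rail's middle line, 40 mm above the worktop: the place of its spring ball.
- clip: Steel index clip, fixed on the rail at a different place each time: a bright saddle 34 long (y) with two ridges across the rail's top, and a flat pointed tab at the back of the rail, 54 mm out from the rail's middle line. Origin on the worktop under the rail's middle line, below the notch. A low rounded ridge (3 mm) lies 9 mm right of the notch, a higher one (6 mm) 9.5 mm left of it.
- notch (a point): The clip's notch, between its ridges, 40 mm above the worktop on the rail's middle line; axes as the guide's. The stop is in the notch when stop_index is over it, or up to 2 mm to the right of it (free play).
- ball (a joint): How far (m) the spring ball in the stop is pushed up: 0 on the rail and in the notch. It meets the low ridge when the stop is some 16 mm short of the notch: the push rises from 1 to 6 or 7 N, then falls away as the ball crosses the crest 9 mm short; from 7 mm short the spring snaps the stop on into the notch. Going on over the high ridge takes over 15 N.
- lock_pin (a joint): How far (m) the lock pin is pressed: 0 up (start), 0.010 fully down. It moves straight down against about 5 N of friction and stays where it is left.
- pin_top (a point): Centre of the top of the lock pin: a round steel head, 28 in diameter, 6 thick, in the middle of the stop's top; its top is 76 mm above the worktop when up, 66 when fully down.
- stop_right: Right-hand half of the stop (rail saddle and paddle), the side to be pushed. Origin as the stop's: on the worktop under the rail's middle line.
- stop_left: Left-hand half of the stop, not to be touched together with the right one. Origin as the stop's.
- onion_1: Loose onion, 78 wide x 85 high, on the worktop left of the board. Origin under its centre.
- garlic_1: Loose garlic bulb, 53 wide x 53 high, on the near part of the chopping board. Origin under its centre.
- tin_2: Loose small green tin, 57 in diameter x 72 high, behind the guide. Origin under its centre.
- jar_3: Loose jar, 71 in diameter x 110 high, behind the guide. Origin under its centre.

How it is judged:
By the outcome, as a careful person would: the job done as asked, in the order asked, and still so for the second after the job is handed in, with the robot touching nothing.
It also fails if it takes over 56 s, if anything falls off the work surface, if the arm or the gripper's body presses on something with over 40 N, if the wrist force passes 120 N, or if a joint passes its speed limit or range.

ROBOT

A 7-joint arm with a two-finger parallel gripper is mounted at the origin on a cart in front of the work surface, level with it; the furniture and walls round the work are solid. World frame = base frame: x ahead of the robot, y to its left, z up, the work surface at z = 0. Lengths are in mm, angles in rad, forces in N, time in s.
With the tool pointing down it reaches from about 400 to 875 mm from the base axis. Payload 6.5 kg.
Tool frame: the origin (TCP) lies between the finger pads; the fingertips stand 25 mm ahead of it and the grasp point (between the pads) lies 6 mm ahead of it (ctrl.tip_reach is the distance from the TCP to the fingertips, in mm); z points along the fingers, y is the line along which they close (so a half turn about z gives the same grasp; the last joint's range is limited). The gripper opens to 88 mm and grips with 3 to 60 N. Pads are 18 mm wide; open, the fingers measure 123 mm over their backs; the gripper's body (75 mm by 187 mm) begins 45 mm behind the grasp point.
Start: joints at [-1.4, 0.536, -0.004, 1.538, 0.003, 1.067, -0.071], TCP at [152.48, 631.854, 263.716] pointing down, gripper open.
Joint ranges: [-2.7, 2.7], [-0.37, 2.16], [-1.27, 1.26], [0.24, 2.4], [-1.31, 4.45], [0.19, 1.91], [-2.76, 2.76]. Speed limits (rad/s): [2.39, 2.39, 3.14, 3.14, 3.14, 3.14, 3.14].

INTERFACE

Orientations are given as a 3x3 rotation matrix whose columns are the frame's x, y, z axes.
In Python, from rig import ctrl, cams, finish_job, spotter gives the robot as it stands.
- The arm moves only by the shell command python3 -m creep 'ROWS' [FORCE]. ROWS is JSON, a list of rows, each a list of 7 numbers: the shift along the tool's x, y, z in m, then the turn, a rotation vector about the tool's x, y, z in rad, then the opening, from 0 (shut) to 1 (fully open). A call has 1 to 5 rows; each row shifts and turns the commanded pose from where the row before left it, along the tool's axes as they then stand; what a row does not reach is not made up. A row lasts 1/10 s, in which the tool goes at most 50 mm and 8.59 degrees, less where a joint would pass 70% of its speed; a pose out of reach is approached as far as the arm can. A call with a gripper value outside its range is refused whole. The fingers move at their own pace and stop on an object; FORCE is the grip in N (left out, the last holds). Time passes only in rows, so rows that do not move let the fingers close. It gives the time, the measured TCP pose, the force, the opening and the grip force at its end, in the units of the state.
- ctrl.get_state(): the state, without advancing time (a new reading comes with each control period).
- cams.read_camera(name): name is "scene" or "top" or "wrist"; returns (picture, depth): 420x560x3 uint8, blue, green, red; 420x560 float32, mm along the optical axis (not along the pixel's ray), 0 where there is no reading.
- cams.get_calibration(name): a dict with "vfov" (degrees; the focal length in pixels is half the picture's height over the tangent of half this angle, whatever the lens; pixels are square), "cx", "cy" (the principal point, pixels), "world_to_cam" (4x4, takes a point from world to camera coordinates). Camera axes: x right, y up, looking along -z (the intrinsics and any distortion apply to the point x, -y, -z); pixel columns grow to the right and rows downward; lengths in mm; the calibration is good to about 2 mm. The wrist camera is an equidistant fisheye: a pixel r from the principal point sees the ray r / f radians off the axis. A picture is of the moment at which its call begins: read the wrist's pose just before it. get_calibration takes no time and is no camera call; for the wrist camera it gives the pose at the moment of the call.
- finish_job(): hands the job in; it is judged then, once.
Trained networks look in the newest picture that a camera, given by its name, has taken for a name from the list of things; names that differ only in an ending like _2 or _b are one class to them, and where a whole thing is asked for, a point or a joint stands for the part that bears it (a point fixed in the world has none). Each returns a list of dicts, best first, with "confidence" (0 to 1); they miss things now and then, are a little off and sometimes report something else, mostly with a low value. They report only what shows in the picture. A call takes as long as a camera call.
- spotter.spot_in(target, camera): "location" ([x, y, z] in mm, in world coordinates, good to about 4 mm: the middle of the surface that is visible of it).
- spotter.mark_of(target, camera): "location" ([x, y, z] in mm, in world coordinates, good to about 4 mm: a listed point, or the origin of a listed thing).
The state is a dict: "clock": time; "joint_pos": joint angles; "qvel": joint speeds; "effort": joint torques, N m; "ee_pos": TCP position; "tool_rot": TCP orientation; "contact_force": force on the tool from outside, world axes, zero at the start; "ft_torque": the same for the moment, N m; "opening": finger opening in mm; "finger_force": force on a finger pad.
Only numpy, scipy, OpenCV 4.12 (cv2) and the standard library are available. Lean on these libraries where they do the work, as an engineer would, in place of code of your own. Each camera call takes 0.05 s, during which the arm holds its last target. There are 200 camera calls.

## Working session

There is one attempt and no reset: what is moved stays moved. The work goes in short steps, Python scripts to look and compute and a shell command to move; the robot and the scene stay as the last step left them, time stands still between calls to the robot, and variables do not carry over. Pictures are saved under pics/ and viewed, at most 10 in all, crops included, and the job is handed in when it is done.

```bash
mkdir -p pics; ls
cat > h.py <<'E'
from rig import ctrl, cams, finish_job, spotter
import numpy as np, cv2
np.set_printoptions(precision=1,suppress=True)
def spots(cam,names):
    for n in names:
        for d in spotter.mark_of(n,cam)[:2]: print(cam,n,round(d['confidence'],2),np.array(d['location']))
E
python3 - <<'E'
from h import *
s=ctrl.get_state();print(s['clock'],s['ee_pos'],np.array(s['tool_rot']),s['opening'],s['contact_force'],ctrl.tip_reach)
ims=[]
for c in ("scene","top"):
    p,d=cams.read_camera(c); cv2.imwrite(f"pics/{c}0.png",p)
    spots(c,["guide","push_point","stop_index","notch","clip","pin_top","onion_1","garlic_1","tin_2","jar_3"])
print(ctrl.get_state()['clock'])
E
```

```text
pics
0.0 [152.4 631.3 262.8] [[-1.   0.2 -0. ]
 [ 0.2  1.  -0. ]
 [-0.  -0.  -1. ]] 88.21450603568232 [-0.  -0.6  0.1] 25.0
scene guide 0.65 [566.1  27.1  -1. ]
scene push_point 0.58 [487.3 -62.9  49.3]
scene stop_index 0.79 [554.5 -68.5  34.9]
scene stop_index 0.41 [568.5  29.   -1.7]
scene notch 0.89 [568.   48.2  44.3]
scene clip 0.82 [570.   48.    1.5]
scene pin_top 0.58 [554.7 -62.4  78.8]
scene onion_1 0.75 [377.3 508.3   2.4]
scene tin_2 0.94 [757.4  63.3  -2.2]
scene jar_3 0.76 [753.9 228.1  -1.9]
scene jar_3 0.39 [551.3 -65.    5.4]
top guide 0.72 [568.1  30.1   2.6]
top push_point 0.85 [488.5 -62.7  52. ]
top push_point 0.6 [434.2  51.7   2.5]
top stop_index 0.7 [555.6 -67.   39.8]
top notch 0.65 [570.4  48.3  39.3]
top clip 0.49 [569.6  51.2  -1.5]
top pin_top 0.6 [552.8 -67.2  71.5]
top onion_1 0.6 [374.2 508.   -6.7]
top garlic_1 0.55 [366.5  34.4  19. ]
top tin_2 0.77 [751.5  66.5   1.9]
top jar_3 0.96 [755.9 226.6   2.2]
top jar_3 0.45 [565.6  29.4   2.9]
1.1
```

View pics/top0.png

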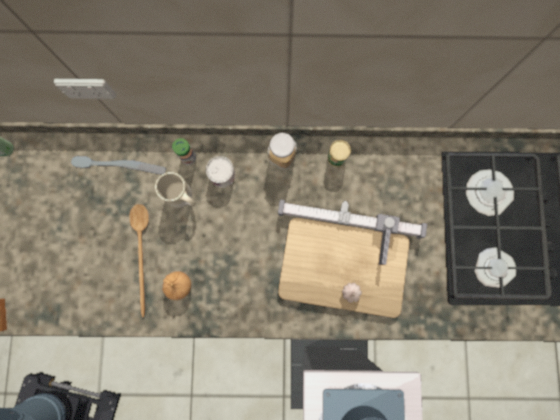

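View pics/scene0.png

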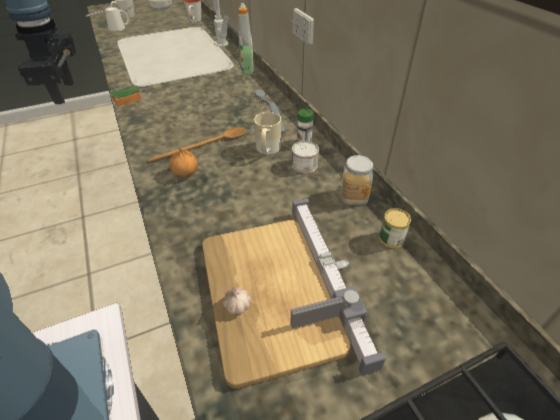

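The top view shows the rail from (282,209) to (423,230), the clip at (345,212) and the stop at (388,225) with its paddle pointing towards the robot. The scene view shows the same layout. The network points fit both pictures. The stop is about 117 mm right of the notch and the guide yaw is about -0.13. I'll swing over along an arc with the fingers shut.

```bash
python3 -m creep '[[-0.044,-0.008,0,0,0,0.077,0],[-0.044,-0.008,0,0,0,0.077,0],[-0.044,-0.008,0,0,0,0.077,0],[-0.044,-0.008,0,0,0,0.077,0],[-0.044,-0.008,0,0,0,0.077,0]]' 20
```

```text
clock: 1.6
ee_pos: [341.1, 510.8, 263.8]
tool_rot: [[-0.811, 0.585, 0.0], [0.585, 0.811, 0.0], [-0.0, 0.001, -1.0]]
contact_force: [0.5, -0.5, -0.4]
opening: 49.9
finger_force: 0.0
```

```bash
python3 -m creep '[[-0.044,-0.008,0,0,0,0.077,0],[-0.044,-0.008,0,0,0,0.077,0],[-0.044,-0.008,0,0,0,0.077,0],[-0.044,-0.008,0,0,0,0.077,0],[-0.044,-0.008,0,0,0,0.077,0]]'
```

```text
clock: 2.1
ee_pos: [468.9, 328.8, 263.9]
tool_rot: [[-0.532, 0.847, 0.001], [0.847, 0.532, 0.0], [-0.0, 0.001, -1.0]]
contact_force: [0.0, 0.2, -1.0]
opening: 10.2
finger_force: 0.0
```

```bash
python3 -m creep '[[-0.044,-0.008,0,0,0,0.077,0],[-0.044,-0.008,0,0,0,0.077,0],[-0.044,-0.008,0,0,0,0.077,0],[-0.044,-0.008,0,0,0,0.077,0],[-0.044,-0.008,0,0,0,0.077,0]]'
```

```text
clock: 2.6
ee_pos: [519.0, 112.1, 264.0]
tool_rot: [[-0.175, 0.985, 0.001], [0.985, 0.175, 0.0], [0.0, 0.001, -1.0]]
contact_force: [0.9, -0.1, 1.0]
opening: 0.4
finger_force: 0.0
```

```bash
python3 -m creep '[[-0.044,-0.008,0,0,0,0.077,0],[-0.044,-0.008,0,0,0,0.077,0],[-0.044,-0.008,0,0,0,0.077,0],[-0.044,-0.008,0,0,0,0.06,0],[0,0,0,0,0,0,0]]'
```

```text
clock: 3.1
ee_pos: [496.2, -69.7, 264.3]
tool_rot: [[0.123, 0.992, 0.0], [0.992, -0.123, -0.002], [-0.002, 0.001, -1.0]]
contact_force: [0.4, -0.5, 0.2]
opening: 0.4
finger_force: 0.0
```

Run:
```python
from h import *
p,d=cams.read_camera("wrist"); cv2.imwrite("pics/w1.png",p)
spots("wrist",["guide","push_point","stop_index","notch","clip","pin_top","garlic_1"])
```

```text
wrist guide 0.88 [565.8  28.    4.8]
wrist guide 0.75 [434.7  49.5   1. ]
wrist push_point 0.85 [485.6 -69.6  47.3]
wrist stop_index 0.72 [553.7 -67.6  41.2]
wrist stop_index 0.71 [548.7 -66.   -0.4]
wrist notch 0.63 [571.8  53.2  40.6]
wrist clip 0.78 [571.3  48.3   0.7]
wrist pin_top 0.97 [554.2 -67.5  77.2]
wrist garlic_1 0.86 [361.9  32.1  17.6]
wrist garlic_1 0.74 [434.7  50.5   1.3]
```

View pics/w1.png

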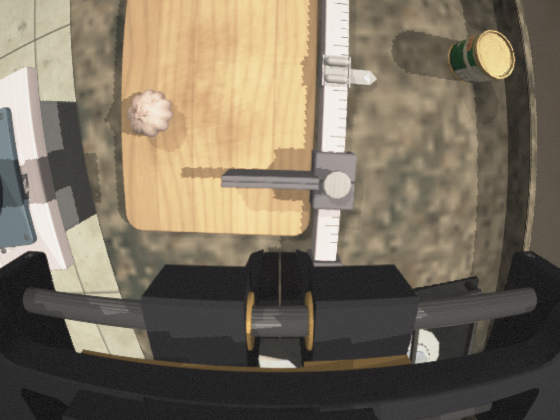

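The wrist view shows the stop's pin at (337,185), the paddle spanning (222–318, 180), the clip at (345,72) and the fingertips at (280,255). All of this agrees with the measured points. The stop needs about 117 mm of travel. I'll go down on the paddle's right side.

```bash
python3 -m creep '[[-0.03,-0.01,0,0,0,0.017,0],[0,0,0.049,0,0,0,0],[0,0,0.049,0,0,0,0],[0,0,0.049,0,0,0,0],[0,0,0.030,0,0,0,0]]'
```

```text
clock: 4.0
ee_pos: [483.2, -90.8, 83.6]
tool_rot: [[0.127, 0.992, -0.003], [0.992, -0.127, 0.0], [-0.0, -0.003, -1.0]]
contact_force: [0.4, 0.2, 0.2]
opening: 0.2
finger_force: 0.0
```

```bash
python3 -m creep '[[0,0,0.02,0,0,0,0],[0,0,0,0,0,0,0],[0.01,0,0,0,0,0,0],[0.01,0,0,0,0,0,0],[0,0,0,0,0,0,0]]'
```

```text
clock: 4.5
ee_pos: [488.4, -69.6, 67.8]
tool_rot: [[0.125, 0.992, 0.002], [0.992, -0.125, 0.001], [0.001, 0.002, -1.0]]
contact_force: [-0.5, -0.1, -0.5]
opening: 0.5
finger_force: 0.0
```

```bash
python3 -m creep '[[0.01,0,0,0,0,0,0],[0.012,0,0,0,0,0,0],[0.012,0,0,0,0,0,0],[0.01,0,0,0,0,0,0],[0.006,0,0,0,0,0,0]]'
python3 - <<'E'
from h import *
p,d=cams.read_camera("wrist"); cv2.imwrite("pics/w2.png",p)
spots("wrist",["push_point","stop_index","notch","clip","pin_top"])
p,d=cams.read_camera("top")
spots("top",["push_point","stop_index","notch","clip","pin_top"])
E
```

```text
clock: 5.0
ee_pos: [493.7, -20.8, 66.7]
tool_rot: [[0.127, 0.992, -0.0], [0.992, -0.127, 0.0], [0.0, -0.0, -1.0]]
contact_force: [0.3, -1.5, 0.7]
opening: 0.5
finger_force: 0.6
wrist stop_index 0.68 [563.  -14.3  39.4]
wrist notch 0.95 [570.3  50.8  41.1]
wrist notch 0.45 [559.5 -13.3  -3.3]
wrist clip 0.77 [568.4  49.8   0.4]
wrist pin_top 0.82 [560.2 -14.1  74.5]
top push_point 0.94 [493.4  -5.6  52.1]
top stop_index 0.68 [558.8 -10.   39.6]
top notch 0.49 [570.3  52.6  40. ]
top clip 0.63 [375.2 505.9  -4.1]
top clip 0.45 [569.6  49.8   0.1]
top pin_top 0.63 [561.7 -13.6  70.3]
```

View pics/w2.png

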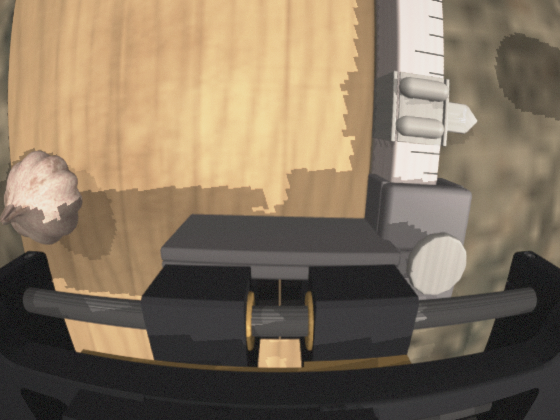

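The paddle is in contact with the fingertips (250–310, 270) and the saddle top is at (415,215), below the clip's two ridges at (422,126) and (422,88). There are 64 mm left to go, so I'll do 42 mm and then creep.

```bash
python3 -m creep '[[0.01,0,0,0,0,0,0],[0.012,0,0,0,0,0,0],[0.01,0,0,0,0,0,0],[0.007,0,0,0,0,0,0],[0.003,0,0,0,0,0,0]]'
```

```text
clock: 6.1
ee_pos: [499.1, 20.7, 66.7]
tool_rot: [[0.127, 0.992, -0.0], [0.992, -0.127, 0.0], [0.0, -0.0, -1.0]]
contact_force: [0.4, -1.8, 0.0]
opening: 0.4
finger_force: 0.5
```

```bash
python3 -m creep '[[0.001,0,0,0,0,0,0],[0.001,0,0,0,0,0,0],[0.001,0,0,0,0,0,0],[0.001,0,0,0,0,0,0],[0.001,0,0,0,0,0,0]]'
```

```text
clock: 6.6
ee_pos: [499.3, 23.9, 66.7]
tool_rot: [[0.129, 0.992, -0.0], [0.992, -0.129, -0.0], [-0.0, -0.0, -1.0]]
contact_force: [-0.7, -1.0, -1.1]
opening: 0.2
finger_force: 0.5
```

```bash
python3 -m creep '[[0.001,0,0,0,0,0,0],[0.001,0,0,0,0,0,0],[0.001,0,0,0,0,0,0]]'
```

```text
clock: 6.9
ee_pos: [499.9, 27.2, 66.7]
tool_rot: [[0.129, 0.992, -0.0], [0.992, -0.129, -0.0], [-0.0, -0.0, -1.0]]
contact_force: [-0.2, -0.7, -0.4]
opening: 0.5
finger_force: 0.5
```

```bash
python3 -m creep '[[0.001,0,0,0,0,0,0],[0.001,0,0,0,0,0,0]]'
```

```text
clock: 7.1
ee_pos: [500.0, 28.4, 66.7]
tool_rot: [[0.129, 0.992, -0.0], [0.992, -0.129, -0.001], [-0.001, -0.0, -1.0]]
contact_force: [-2.5, -3.8, -0.8]
opening: 0.4
finger_force: 2.5
```

```bash
python3 -m creep '[[0.001,0,0,0,0,0,0],[0.001,0,0,0,0,0,0]]'
```

```text
clock: 7.3
ee_pos: [500.1, 29.1, 66.7]
tool_rot: [[0.131, 0.991, -0.0], [0.991, -0.131, -0.002], [-0.002, -0.0, -1.0]]
contact_force: [-1.2, -7.6, 0.9]
opening: 0.9
finger_force: 3.8
```

```bash
python3 -m creep '[[0.001,0,0,0,0,0,0],[0.001,0,0,0,0,0,0]]'
```

```text
clock: 7.5
ee_pos: [500.5, 31.6, 66.7]
tool_rot: [[0.13, 0.991, -0.0], [0.991, -0.13, -0.002], [-0.002, 0.0, -1.0]]
contact_force: [-0.8, -4.5, -0.7]
opening: 0.7
finger_force: 2.3
```

```bash
python3 -m creep '[[0.001,0,0,0,0,0,0],[0.001,0,0,0,0,0,0]]'
```

```text
clock: 7.7
ee_pos: [501.1, 35.3, 66.7]
tool_rot: [[0.129, 0.992, 0.0], [0.992, -0.129, 0.0], [0.0, 0.0, -1.0]]
contact_force: [0.2, -1.0, -1.0]
opening: 0.5
finger_force: 0.4
```

The force peaked at 7.6 N and then fell, so the ball has crossed or is crossing the crest. I'll go on in single millimetres.

```bash
python3 -m creep '[[0.001,0,0,0,0,0,0],[0,0,0,0,0,0,0]]'
python3 - <<'E'
from h import *
p,d=cams.read_camera("wrist"); cv2.imwrite("pics/w3.png",p)
spots("wrist",["stop_index","notch","pin_top"])
E
```

```text
clock: 7.9
ee_pos: [501.6, 37.2, 66.8]
tool_rot: [[0.127, 0.992, 0.001], [0.992, -0.127, 0.001], [0.001, 0.001, -1.0]]
contact_force: [1.2, -0.2, 0.6]
opening: 0.1
finger_force: 0.0
wrist pin_top 0.8 [570.7  49.9  74.9]
```

View pics/w3.png

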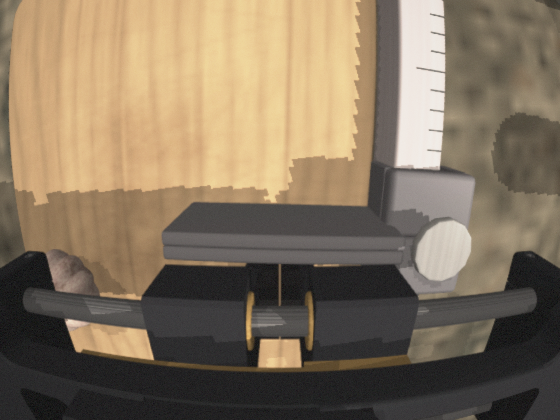

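The stop snapped ahead: the paddle now stands clear of the fingers, with its top edge at row 205 instead of 217, and the pin at (442,250) measures y≈50, which is the notch. I'll back off, lift and go above the pin.

```bash
python3 -m creep '[[-0.015,0,0,0,0,0,0],[0,0,-0.045,0,0,0,0],[0,0,-0.045,0,0,0,0],[0,0,0,0,0,0,0]]'
```

```text
clock: 8.5
ee_pos: [502.5, 21.0, 161.3]
tool_rot: [[0.129, 0.992, 0.008], [0.992, -0.129, 0.002], [0.003, 0.008, -1.0]]
contact_force: [0.8, -0.7, 0.8]
opening: 0.5
finger_force: 0.0
```

```bash
python3 -m creep '[[0,0.033,0,0,0,0,0],[0,0.033,0,0,0,0,0],[0,0,0,0,0,0,0],[0,0,0,0,0,0,0]]'
python3 - <<'E'
from h import *
print(ctrl.get_state()['ee_pos'])
for c in ("wrist","top"):
    p,d=cams.read_camera(c); cv2.imwrite(f"pics/{c}4.png",p)
    spots(c,["stop_index","push_point","notch","clip","pin_top"])
E
```

```text
clock: 8.9
ee_pos: [564.2, 12.5, 156.0]
tool_rot: [[0.129, 0.992, -0.001], [0.992, -0.129, -0.0], [-0.0, -0.001, -1.0]]
contact_force: [-0.9, 0.1, -0.9]
opening: 0.3
finger_force: 0.0
[564.2  12.5 156. ]
wrist stop_index 0.98 [573.4  46.8  40. ]
wrist push_point 0.9 [501.9  46.8  48.8]
wrist pin_top 0.75 [568.8  48.5  76.9]
top stop_index 0.68 [568.2  51.5  39. ]
top push_point 0.84 [498.9  51.8  49.6]
top notch 0.59 [571.3  47.   41.2]
top clip 0.42 [567.1  50.1  -0.6]
top pin_top 0.69 [572.9  48.3   3.5]
top pin_top 0.52 [569.6  51.2  71.8]
```

View pics/wrist4.png

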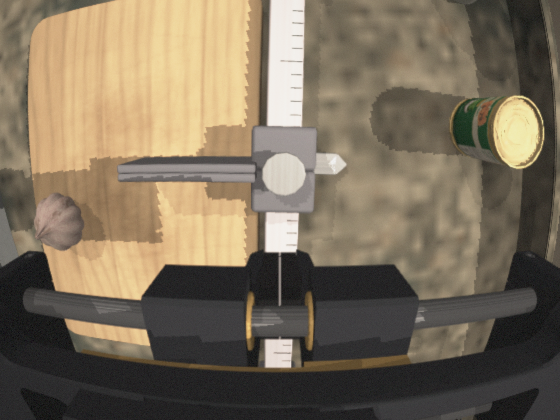

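The wrist view shows the pin at (284,174), the saddle at rows 127–211 and the clip's tab tip at (345,163). I'll compare the tab with the stop using the depth image.

Run:
```python
from h import *
p,d=cams.read_camera("wrist"); K=cams.get_calibration("wrist"); f=210/np.tan(np.radians(K['vfov']/2))
Tinv=np.linalg.inv(np.array(K['world_to_cam']))
yh=np.array([.135,.991]); xh=np.array([.991,-.135])
def P(u,v):
    x,y=u-K['cx'],v-K['cy']; r=np.hypot(x,y); t=r/f
    z=d[v,u]; s=np.tan(t)*z/r
    w=(Tinv@[x*s,-y*s,-z,1])[:3]; q=w[:2]-[570,50]
    return w, q@xh, q@yh
for n,uv in dict(tab=(346,163),pin=(284,174),padfar=(200,166),rail=(285,60)).items(): print(n,*P(*uv))
# profile of tab columns: edges in y at several columns, and saddle edges, pin extents
for u in (322,328,334,338):
    c=[(v,P(u,v)) for v in range(140,195)]
    on=[(v,round(a[0][2]),round(a[2],1)) for v,a in c if a[0][2]>8]
    print(u,on[0],on[-1]) if on else print(u,'-')
for u in (262,310):
    on=[(v,round(P(u,v)[0][2]),round(P(u,v)[2],1)) for v in range(110,230) if 50<P(u,v)[0][2]<66]; print(u,on[0],on[-1])
pts=[P(u,v)[0] for u in range(260,310) for v in range(150,200) if P(u,v)[0][2]>69]
print('pin',np.mean(pts,0),np.ptp(pts,0), (np.mean(pts,0)[:2]-[570,50])@yh)
```

```text
tab [628.1  42.4   0.3] 58.630645520822405 0.3309175889059835
pin [574.   51.   75.3] 3.789990667672456 1.550998959393086
padfar [521.5  63.4  74.4] -49.86490400265317 6.744725672566074
rail [585.3 129.3  37.2] 4.429361046416897 80.62609769468615
322 (153, 9, np.float64(9.3)) (174, 9, np.float64(-8.4))
328 (154, 8, np.float64(8.5)) (174, 9, np.float64(-8.3))
334 (155, 9, np.float64(7.9)) (174, 9, np.float64(-8.2))
338 (156, 8, np.float64(7.0)) (171, 10, np.float64(-5.5))
262 (127, 58, np.float64(30.8)) (211, 57, np.float64(-27.6))
310 (128, 57, np.float64(30.4)) (211, 59, np.float64(-26.8))
pin [573.1  51.6  76. ] [ 27.6  44.9 206.8] 2.004786518639402
```

The stop's middle sits within about 1 mm of the clip's middle, so it is in the notch. Now I'll press the pin, which is near (571, 50.5).

```bash
python3 -m creep '[[0.02,0.001,0,0,0,0,0],[0.0185,0.001,0,0,0,0,0],[0,0,0.025,0,0,0,0],[0,0,0.02,0,0,0,0],[0,0,0,0,0,0,0]]'
```

```text
clock: 10.05
ee_pos: [569.8, 50.7, 109.6]
tool_rot: [[0.128, 0.992, -0.004], [0.992, -0.128, -0.001], [-0.001, -0.004, -1.0]]
contact_force: [0.2, -1.1, 0.8]
opening: 0.6
finger_force: 0.0
```

```bash
python3 -m creep '[[0,0,0.003,0,0,0,0],[0,0,0.003,0,0,0,0],[0,0,0.002,0,0,0,0],[0,0,0,0,0,0,0]]'
```

```text
clock: 10.45
ee_pos: [571.8, 50.6, 104.0]
tool_rot: [[0.129, 0.992, 0.001], [0.992, -0.129, 0.0], [0.0, 0.001, -1.0]]
contact_force: [0.1, 0.5, 0.3]
opening: 0.3
finger_force: 0.0
```

```bash
python3 -m creep '[[0,0,0.002,0,0,0,0],[0,0,0.002,0,0,0,0],[0,0,0.002,0,0,0,0],[0,0,0.002,0,0,0,0]]'
```

```text
clock: 10.85
ee_pos: [572.0, 50.6, 96.0]
tool_rot: [[0.129, 0.992, 0.001], [0.992, -0.129, 0.0], [0.0, 0.001, -1.0]]
contact_force: [-1.1, 0.0, 5.0]
opening: 0.7
finger_force: 2.5
```

```bash
python3 -m creep '[[0,0,0.002,0,0,0,0],[0,0,0.002,0,0,0,0],[0,0,0,0,0,0,0]]'
```

```text
clock: 11.15
ee_pos: [571.9, 50.6, 91.6]
tool_rot: [[0.129, 0.992, 0.001], [0.992, -0.129, -0.0], [0.0, 0.001, -1.0]]
contact_force: [0.4, 0.2, 1.1]
opening: 0.0
finger_force: 0.6
```

```bash
python3 -m creep '[[0,0,0.001,0,0,0,0],[0,0,0.001,0,0,0,0],[0,0,0,0,0,0,0]]'
```

```text
clock: 11.45
ee_pos: [572.1, 50.6, 91.3]
tool_rot: [[0.129, 0.992, 0.001], [0.992, -0.129, 0.001], [0.001, 0.001, -1.0]]
contact_force: [-4.2, -0.3, 18.4]
opening: 0.5
finger_force: 9.3
```

```bash
python3 -m creep '[[0,0,0.0005,0,0,0,0],[0,0,0,0,0,0,0]]'
```

```text
clock: 11.65
ee_pos: [572.2, 50.6, 91.2]
tool_rot: [[0.129, 0.992, 0.001], [0.992, -0.129, 0.001], [0.001, 0.001, -1.0]]
contact_force: [-6.3, 0.4, 23.7]
opening: 0.1
finger_force: 11.7
```

```bash
python3 -m creep '[[0,0,-0.01,0,0,0,0],[0,0,-0.04,0,0,0,0],[0,0,-0.045,0,0,0,0],[-0.04,0,0,0,0,0,0],[0,0,0,0,0,0,0]]'
python3 - <<'E'
from h import *
print(ctrl.get_state()['ee_pos'])
p,d=cams.read_camera("wrist"); cv2.imwrite("pics/w5.png",p)
spots("wrist",["pin_top","stop_index","garlic_1"])
K=cams.get_calibration("wrist"); f=210/np.tan(np.radians(K['vfov']/2)); T=np.linalg.inv(np.array(K['world_to_cam']))
v,u=np.mgrid[0:240,0:560]; x,y=u-K['cx'],v-K['cy']; r=np.hypot(x,y)+1e-9; z=d[:240]; s=np.tan(r/f)*z/r
W=np.stack([x*s,-y*s,-z,np.ones_like(z)],-1)@T.T
m=np.hypot(W[...,0]-571,W[...,1]-51)<9; print('pin z',np.median(W[m][:,2]),m.sum())
m=(abs(W[...,1]-51)<25)&(np.hypot(W[...,0]-571,W[...,1]-51)>20)&(abs(W[...,0]-571)<15); print('saddle z',np.median(W[m][:,2]))
E
```

```text
clock: 12.15
ee_pos: [566.2, 5.6, 185.7]
tool_rot: [[0.134, 0.991, 0.002], [0.991, -0.134, -0.003], [-0.002, 0.002, -1.0]]
contact_force: [-0.3, 0.1, -0.0]
opening: 0.6
finger_force: 0.0
[566.2   5.6 185.7]
wrist pin_top 0.65 [569.1  51.5  64.9]
wrist stop_index 0.77 [572.9  49.8  42.7]
wrist garlic_1 0.91 [365.6  33.8  19.3]
pin z 63.21859949888102 423
saddle z 57.199555288228
```

View pics/w5.png

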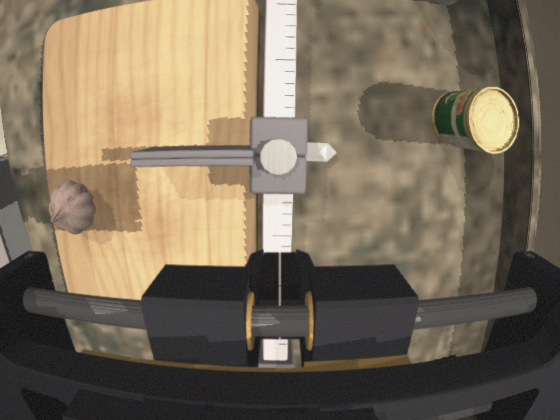

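The stop stands beside the clip's tab (tab tip at (335,152), pin at (279,156)). The pin head measures 6 mm above the saddle, so it is fully down, and the garlic and tin have not moved. I'll hand it in.

```bash
python3 -c "
from rig import finish_job; print(finish_job())"
```

```text
the job is handed in; nothing more can be done
None
```

I pushed the stop left until it clicked into the clip's notch, then pressed the lock pin fully down; the job is handed in at about 12 s, the garlic and tin checked unmoved and the onion and jar never approached.

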